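Seat the bit holder in the bench carousel, bring it round to the front and hold it

ROBOT

A 6-joint arm with a two-finger parallel gripper is mounted at the origin on the work surface. World frame = base frame: x ahead of the robot, y to its left, z up, the work surface at z = 0. Lengths are in m, angles in rad, forces in N, time in s.
With the tool pointing down it reaches from about 0.325 to 0.775 m from the base axis. Payload 5.5 kg.
Tool frame: the origin (TCP) lies between the finger pads; the fingertips stand env.nose_length ahead of it and the grasp point (between the pads) lies 8 mm behind it (env.nose_length is the distance from the TCP to the fingertips, in m); z points along the fingers, x is the direction in which the jaws open and shut, and the axes are right-handed (so a half turn about z gives the same grasp; the last joint's range is limited). The gripper opens to 88 mm and grips with 3 to 60 N. Pads are 20 mm wide; open, the fingers measure 115 mm over their backs; the gripper's body (75 mm by 178 mm) begins 61 mm behind the grasp point.
Start: joints at [1.065, 0.091, 1.231, -0, 1.82, -0.057], TCP at [0.26, 0.541, 0.234] pointing down, gripper open.
Joint ranges: [-2.87, 2.87], [-0.86, 2.18], [0.17, 2.46], [-1.51, 4.65], [0.06, 2.69], [-2.65, 2.65]. Speed limits (rad/s): [2.57, 2.57, 3.01, 3.14, 3.14, 3.14].

INTERFACE

Orientations are given as a unit quaternion [x, y, z, w].
In Python, from station import env gives the robot as it stands.
- The arm moves only by the tool send_rows, never from a script. Its argument "deltas" is a list of rows, each a list of 7 numbers: the closure, from -1 (fully open) to 1 (shut), then the shift along the tool's x, y, z in m, then the turn, a rotation vector about the tool's x, y, z in degrees. A call has 1 to 5 rows; each row is the pose to reach, as a shift and turn from the pose measured when the call began, along the tool's axes at that moment; what a row does not reach only later rows make up. A row lasts 1/8 s, in which the tool goes at most 62.5 mm and 10.7 degrees, less where a joint would pass 70% of its speed; a pose out of reach is approached as far as the arm can. A call with a gripper value outside its range is refused whole. The fingers move at their own pace and stop on an object; "newtons" is the grip in N (left out, the last holds). Time passes only in rows, so rows that repeat a pose let the fingers close. It gives the time, the measured TCP pose, the force and the opening at its end, in the units of the state.
- env.get_state(): the state, without advancing time (a new reading comes with each control period).
- env.camera(name): name is "side" or "top"; returns (picture, depth): 420x560x3 uint8, blue, green, red; 420x560 float32, m along the optical axis (not along the pixel's ray), 0 where there is no reading.
- env.camera_info(name): a dict with "fx", "fy", "cx", "cy" (pixels), "k1" (the pictures are not rectified: a ray, as slopes to the right and down, at radius r is drawn at 1 + k1 r^2 times it, then the intrinsics apply), "origin" and "orientation" of the camera in the world. Camera axes: x right, y up, looking along -z (the intrinsics and any distortion apply to the point x, -y, -z); pixel columns grow to the right and rows downward; lengths in m; the calibration is good to about 2 mm. A picture is of the moment at which its call begins. camera_info takes no time and is no camera call.
- env.job_done(): hands the job in, once; it reports no verdict.
The state is a dict: "t": time; "q": joint angles; "qd": joint speeds; "joint_efforts": joint torques, N m; "tcp_pos": TCP position; "orientation": TCP orientation; "contact_force": force on the tool from outside, world axes, zero at the start; "torque": the same for the moment, N m; "gripper_width": opening from 0.0 (shut) to 1.0 (fully open).
Only numpy, scipy, OpenCV 4.12 (cv2) and the standard library are available. Lean on these libraries where they do the work, as an engineer would, in place of code of your own. Each camera call takes 0.05 s, during which the arm holds its last target. There are 200 camera calls.

TASK

Seat the short bit holder (the block with two rows of driver bits) flat and fully home in the empty rectangular pocket of the bench carousel, bits up, and let go of it. Then turn the carousel until that pocket faces straight out over the fixed catch tray at the carousel's front, and hold the carousel still there by its T-handle: finish with the gripper still gripping the handle. Leave the other tools on the bench where they are.

Things in the scene. Friction and masses are not known exactly. Their poses are not given: they have to be found in the camera images.
- bit_holder: Loose red plastic block, 30 mm (its x) by 72 mm (its y) by 30 mm high (z up), about 0.12 kg, two rows of five steel driver bits standing 17 mm above its top within its outline. Origin: centre of its underside. Upright on the bench, any yaw, in either of two places shared by chance with the longer grey drill stand. Goes into the pocket either way round.
- pocket (a point): Floor centre of the empty rectangular pocket on the turntable, 26 mm above the bench: 34 mm (its x) by 76 mm (its y) up to 5 mm above its floor (2 mm play each side of the bit holder), flaring from there to a 42 by 84 mm mouth 12 mm above the floor. It lies 90 mm from the turntable's axis, long side across the radius; its -x points radially outward, z up. Nothing taller within 15 mm of it.
- handle: Black T-handle bar fixed on the turntable's spindle and turning with it: 16 mm thick (its x), 60 mm long (its y), 26 mm high; origin at the bar's middle, 87 mm above the bench, on the turntable's vertical axis. Its axes stay parallel to those of pocket (bar parallel to the pocket's long side). A 14 mm spindle goes down from it.
- caddy: Fixed black foot of the carousel, origin on the bench at the turntable's axis. Its -x is the front: a catch tray, 60 by 124 mm and 20 mm high, its centre 160 mm from the axis, sticks out there from under the turntable, a plywood disc of 250 mm diameter (top 26 mm up) that also carries four closed clear jars and a steel cup, fixed on it 88 mm from the axis, at most 70 mm above the bench.
- turntable (a joint): Angle of the turntable about its vertical axis, rad, growing counterclockwise seen from above, turns without stops. 0 (or a full turn) when the pocket faces straight to the front over the catch tray; it starts anywhere from 1.2 to 5.08. Light bearing friction (0.06 N m); it stays where it is left.
- drill_stand: Bystander: loose grey block 40 by 112 by 26 mm with one row of seven twist drills standing up to 58 mm above it; too long for the pocket. Origin: centre of its underside.
- battery: Bystander: loose black battery pack 112 by 74 by 60 mm, behind. Origin: centre of its underside.
- punch: Bystander: loose steel center punch, 12 mm thick and 120 mm long along its x, lying between the bit holder's side and the carousel. Origin: middle of its underside.
- tape: Bystander: loose black tape measure 74 by 36 by 62 mm, to the right. Origin: centre of its underside.
Mind the look-alikes: they are no part of the job. There is more than one size of the bit_holder; the one meant has the size given above.

How it is judged:
By the outcome, as a careful person would: the job done as asked, in the order asked, and still so for the second after the job is handed in, while the arm keeps its last pose, push and grip.
It also fails if it takes over 64 s, if anything falls off the work surface, if the arm or the gripper's body presses on something with over 40 N, if the wrist force passes 120 N, or if a joint passes its speed limit or range.

## Working session

There is one attempt and no reset: what is moved stays moved. The work goes in short steps, Python scripts to look and compute and a tool call to move; the robot and the scene stay as the last step left them, time stands still between calls to the robot, and variables do not carry over. Pictures are saved under pics/ and viewed, about 8 in all and at most 12, crops included, and the job is handed in when it is done.

Besides the shell and the picture viewer there is one more tool, called after "Emit:" as name(argument=value, ...), one argument or row to a line, values as JSON. send_rows: Moves the arm, as the interface text tells. Its arguments: {"type":"object","properties":{"deltas":{"type":"array","items":{"type":"array","items":{"type":"number"}}},"newtons":{"type":"number"}},"required":["deltas"]}

```bash
ls; mkdir -p pics; cat > h.py <<'E'
import numpy as np, cv2
from scipy.spatial.transform import Rotation as R
from station import env
def cam(n): 
    i=env.camera_info(n); K=np.array([[i['fx'],0,i['cx']],[0,i['fy'],i['cy']],[0,0,1.]])
    return i,K,R.from_quat(i['orientation']).as_matrix(),np.array(i['origin'])
def rays(n,uv):
    i,K,M,o=cam(n); uv=np.array(uv,float).reshape(-1,2)
    d=(uv-[i['cx'],i['cy']])/[i['fx'],i['fy']]; s=d.copy()
    for _ in range(20): s=d/(1+i['k1']*(s**2).sum(1,keepdims=True))
    return o,np.c_[s[:,0],-s[:,1],-np.ones(len(s))]@M.T
def onplane(n,uv,z):
    o,d=rays(n,uv); return o+d*((z-o[2])/d[:,2])[:,None]
def cloud(n,depth):
    h,w=depth.shape; u,v=np.meshgrid(np.arange(w),np.arange(h))
    o,d=rays(n,np.c_[u.ravel(),v.ravel()]); return (o+d*depth.ravel()[:,None]).reshape(h,w,3)
def proj(n,P):
    i,K,M,o=cam(n); c=(np.array(P,float).reshape(-1,3)-o)@M
    s=np.c_[c[:,0],-c[:,1]]/-c[:,2:]; s=s*(1+i['k1']*(s**2).sum(1,keepdims=True))
    return s*[i['fx'],i['fy']]+[i['cx'],i['cy']]
E
python3 - <<'E'
from h import *
for n in('top','side'):
    p,d=env.camera(n); cv2.imwrite(f'pics/{n}0.png',p); np.save(n+'0.npy',d); print(env.camera_info(n))
print(env.get_state(), env.nose_length)
E
```

```text
pics
{'fx': 483.2753569807001, 'fy': 483.2753569807001, 'cx': 279.9910844279886, 'cy': 213.03839718361718, 'k1': -0.0032364098409038995, 'origin': array([ 0.4214812, -0.1369003,  1.2829028]), 'orientation': array([ 0.03953427, -0.02971903, -0.7000477 ,  0.71238124])}
{'fx': 382.47925962331163, 'fy': 382.47925962331163, 'cx': 278.54666643628025, 'cy': 211.38360812628167, 'k1': 0.019173799044266193, 'origin': array([ 0.31849086, -0.7839065 ,  0.50626287]), 'orientation': array([ 0.49568014, -0.07654598, -0.10879482,  0.8582573 ])}
{'t': 0.1, 'q': array([ 1.06529589e+00,  9.17821669e-02,  1.23173663e+00,  3.60290579e-05,
        1.81983295e+00, -5.66881646e-02]), 'qd': array([ 4.13364434e-04, -2.54013894e-03, -2.49848335e-03, -2.43031813e-03,
        7.28976834e-05,  1.68599847e-03]), 'joint_efforts': array([ 3.63895109e-03, -4.47853088e+01, -4.07571352e+01,  6.98692328e-02,
        2.83753179e-02, -9.69995813e-05]), 'tcp_pos': array([0.26020051, 0.54036582, 0.23263708]), 'orientation': array([ 8.46725061e-01,  5.32029977e-01, -7.78489864e-04,  4.09705989e-04]), 'contact_force': array([0.46896718, 0.39191037, 0.15400719]), 'torque': array([ 0.00269919,  0.015105  , -0.03465957]), 'gripper_width': 1.0037723120437694} 0.011
```

View pics/top0.png

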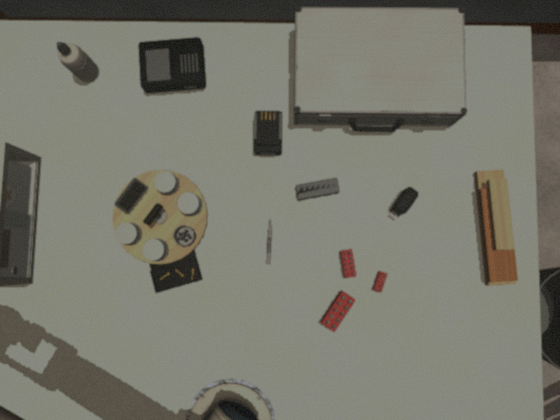

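View pics/side0.png

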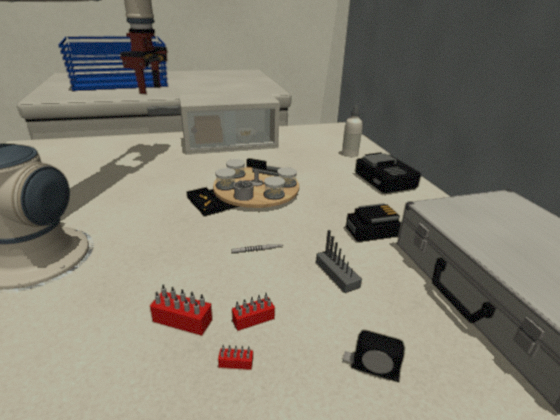

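The top view shows three red blocks: (348,263), about 27 px long; (338,310), about 42 px; and (380,282), about 19 px. At roughly 2.6 mm/px, 72 mm is about 27 px, so I expect (348,263). The pocket is at about (132,196), the T-handle at (154,215) and the tray at (176,271).

```bash
python3 - <<'E'
from h import *
p=cv2.imread('pics/top0.png'); d=np.load('top0.npy'); C=cloud('top',d)
q=p.astype(int); red=((q[...,2]>90)&(q[...,2]>2*q[...,1])).astype(np.uint8); red=cv2.morphologyEx(red,cv2.MORPH_CLOSE,np.ones((3,3)))
for c in cv2.findContours(red,0,2)[0]:
    if cv2.contourArea(c)<60: continue
    m=np.zeros_like(red); cv2.drawContours(m,[c],-1,1,-1)
    zz=np.median(C[...,2][m>0]); 
    X=onplane('top',c.reshape(-1,2),0.03)[:,:2]; r=cv2.minAreaRect((X*1000).astype(np.float32))
    print('red',np.mean(c.reshape(-1,2),0),'z',zz,r)
# disc: tan colour
z=C[...,2]
def sel(zl,zh,box): 
    m=np.zeros(z.shape,bool); u0,v0,u1,v1=box; m[v0:v1,u0:u1]=1
    return m&(z>zl)&(z<zh)&(d>0)
hsv=cv2.cvtColor(p,cv2.COLOR_BGR2HSV)
box=(100,160,220,270)
tan=sel(.015,.04,box)&(hsv[...,1]>80)&(hsv[...,2]>90)
c=np.argwhere(tan)[:,::-1]; hull=cv2.convexHull(c.astype(np.float32))
X=(onplane('top',hull.reshape(-1,2),.026)[:,:2]*1000).astype(np.float32); print('disc',cv2.minEnclosingCircle(X),cv2.fitEllipse(X))
dark=(hsv[...,2]<70).astype(np.uint8); 
for nm,zz,bx in(('pocket',.038,(110,172,155,222)),('handle',.1,(140,198,170,232)),('tray',.02,(145,245,208,298))):
    m=np.zeros_like(dark); m[bx[1]:bx[3],bx[0]:bx[2]]=dark[bx[1]:bx[3],bx[0]:bx[2]]
    for c in cv2.findContours(m,0,2)[0]:
        if cv2.contourArea(c)<40: continue
        X=(onplane('top',c.reshape(-1,2),zz)[:,:2]*1000).astype(np.float32); print(nm,c.reshape(-1,2).mean(0),cv2.minAreaRect(X), 'depthz',np.percentile(z[m>0],[5,50,95]))
crop=lambda n,a,b,s,x,y:cv2.resize(n[y:y+b,x:x+a],None,fx=s,fy=s,interpolation=2)
s=cv2.imread('pics/side0.png')
cv2.imwrite('pics/c1.png',np.hstack([crop(p,130,140,4,90,160)[:480,:400],crop(p,100,120,4,310,220)]))
E
```

```text
red [338.23529412 311.52941176] z 0.04184082237087916 ((296.1584167480469, -269.3799743652344), (37.84959030151367, 94.86763763427734), 56.63006591796875)
red [379.46428571 281.35714286] z 0.022447847647145247 ((372.95245361328125, -376.1422119140625), (17.520715713500977, 46.58263397216797), 69.40351867675781)
red [348.31707317 264.        ] z 0.03031307264564642 ((417.36175537109375, -294.42919921875), (64.31430053710938, 26.66184425354004), 9.836877822875977)
disc ((530.3885498046875, 196.73028564453125), 123.1258773803711) ((530.9334716796875, 196.32901000976562), (241.86431884765625, 245.7928009033203), 131.36964416503906)
pocket [149.25       215.16666667] ((536.4835815429688, 221.78627014160156), (39.0966682434082, 26.04519271850586), 2.505194902420044) depthz [0.02303734 0.02874294 0.09964032]
pocket [131.8  194.55] ((583.3803100585938, 271.24908447265625), (42.736297607421875, 83.85249328613281), 54.7532958984375) depthz [0.02303734 0.02874294 0.09964032]
handle [153.8125 214.25  ] ((527.603271484375, 191.34266662597656), (27.116905212402344, 56.723480224609375), 55.15404510498047) depthz [0.03638711 0.09784764 0.10328107]
tray [177.24675325 272.66233766] ((387.8130187988281, 152.60494995117188), (78.49542999267578, 124.77952575683594), 18.73069190979004) depthz [0.00047149 0.00709277 0.02254627]
```

View pics/c1.png

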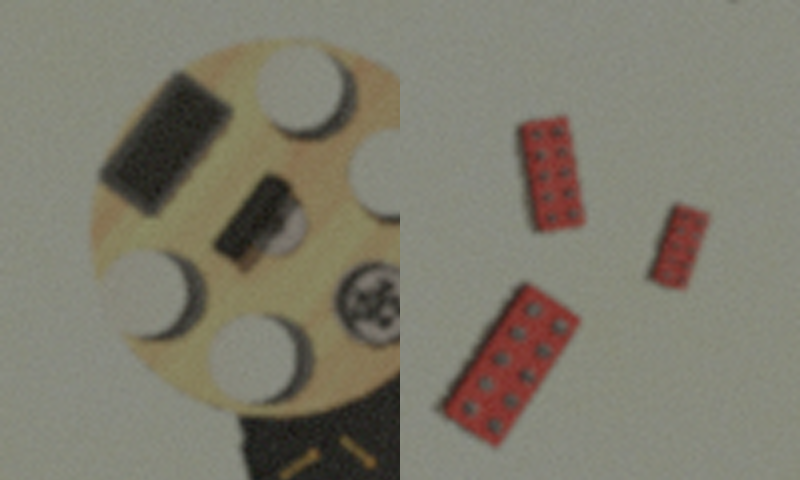

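The crop shows that the middle block, at top (348,263), measures about 67x29 mm with its top at 30 mm. The others measure about 97x40 mm (top 42 mm) and 49x20 mm (top 22 mm), so the middle one is the 30x72 holder. The pocket lies 91 mm from the disc centre, where 90 is expected. I'll start the reach and refine the tray angle on the way.

```bash
cat >> h.py <<'E'
def togo(x,y,z,psi):
    s=env.get_state(); M=R.from_quat(s['orientation']).as_matrix(); p=np.array(s['tcp_pos'])
    a=np.radians(psi); T=np.array([[np.cos(a),np.sin(a),0],[np.sin(a),-np.cos(a),0],[0,0,-1.]])
    d=M.T@(np.array([x,y,z])-p); r=np.degrees(R.from_matrix(M.T@T).as_rotvec())
    print('t',round(s['t'],2),'tcp',p.round(4),'psi',np.degrees(np.arctan2(M[1,0],M[0,0])).round(1),'F',np.round(s['contact_force'],1),'w',round(s['gripper_width'],3),'| d',d.round(4),'r',r.round(1))
E
python3 - <<'E'
from h import *
togo(.46,.2,.22,99.8); togo(.417,-.294,.15,99.8)
p=cv2.imread('pics/top0.png'); hsv=cv2.cvtColor(p,cv2.COLOR_BGR2HSV)
m=((hsv[...,2]<75)).astype(np.uint8); m[:245]=0;m[300:]=0;m[:,:140]=0;m[:,210:]=0
m=cv2.morphologyEx(m,cv2.MORPH_CLOSE,np.ones((5,5)))
c=max(cv2.findContours(m,0,1)[0],key=cv2.contourArea).reshape(-1,2)
X=onplane('top',c,.02)[:,:2]*1000; ax=np.array([530.7,196.5])
for a in (17.5,18.5):
    u=np.array([np.cos(np.radians(a)),np.sin(np.radians(a))]); v=np.array([-u[1],u[0]])
    U=(X-ax)@u; V=(X-ax)@v; print(a,U.min(),V.min(),V.max())
    for nm,k in(('out',(U<U.min()+6)&(abs(V)<50)),('R',(V<V.min()+6)&(U<-135)&(U>-183)),('L',(V>V.max()-6)&(U<-135)&(U>-183))):
        l=cv2.fitLine(X[k].astype(np.float32),cv2.DIST_HUBER,0,.01,.01).ravel()
        print(nm,k.sum(),np.degrees(np.arctan2(l[1],l[0])), 'off',(l[2:]-ax)@u,(l[2:]-ax)@v)
E
```

```text
t 0.1 tcp [0.2602 0.5404 0.2326] psi 64.3 F [0.5 0.4 0.2] w 1.004 | d [-0.2199  0.3277  0.013 ] r [ -0.    0.1 -35.5]
t 0.1 tcp [0.2602 0.5404 0.2326] psi 64.3 F [0.5 0.4 0.2] w 1.004 | d [-0.6836  0.5033  0.0838] r [ -0.    0.1 -35.5]
17.5 -187.78739036172817 -61.42524769999957 63.405408869067905
out 37 -72.97847 off -186.03771007878814 0.35837495474208936
R 18 17.8478 off -159.7735662552744 -60.005165418032675
L 18 17.331026 off -158.96463445976661 62.2684296806336
18.5 -188.50529723158215 -59.31382357564904 66.37396791481362
out 37 -72.99731 off -186.2595762310917 -0.5407272787485908
R 17 16.780474 off -158.87102861376275 -57.2040974464217
L 18 18.344893 off -158.92008386190827 65.06866863454577
```

The tray front direction comes out at 197.2° ±0.4, so the pocket (at 54.7°) must turn about +142.5°.

Emit:
send_rows(
  deltas=[
    [-1,-0.035,0.052,0,0,0,-7],
    [-1,-0.07,0.104,0,0,0,-14],
    [-1,-0.105,0.156,0,0,0,-21],
    [-1,-0.14,0.208,0,0,0,-28],
    [-1,-0.175,0.26,0,0,0,-35],
  ],
  newtons=20,
)

```text
t: 0.72
tcp_pos: [0.4185, 0.2689, 0.2325]
orientation: [0.646, 0.763, -0.001, 0.0]
contact_force: [2.6, -0.0, -0.6]
gripper_width: 1.002
```

```bash
python3 -c "
from h import *
togo(.417,-.294,.15,99.8)"
```

```text
t 0.72 tcp [0.4185 0.2689 0.2325] psi 99.5 F [ 2.6 -0.  -0.6] w 1.002 | d [-0.5548 -0.0946  0.0835] r [-0.1  0.1 -0.3]
```

Emit:
send_rows(
  deltas=[
    [-1,-0.06,0,0,0,0,0],
    [-1,-0.12,0,0,0,0,0],
    [-1,-0.18,-0.02,0.01,0,0,0],
    [-1,-0.24,-0.03,0.02,0,0,0],
    [-1,-0.3,-0.045,0.03,0,0,0],
  ],
)

```text
t: 1.35
tcp_pos: [0.4233, -0.0355, 0.2025]
orientation: [0.646, 0.763, -0.001, 0.0]
contact_force: [0.7, -0.7, -0.3]
gripper_width: 1.0
```

```bash
python3 -c "
from h import *
togo(.417,-.294,.14,99.8)"
```

```text
t 1.35 tcp [ 0.4233 -0.0355  0.2025] psi 99.5 F [ 0.7 -0.7 -0.3] w 1.0 | d [-0.2538 -0.049   0.0629] r [-0.1  0.1 -0.3]
```

Emit:
send_rows(
  deltas=[
    [-1,-0.055,-0.01,0.01,0,0,0],
    [-1,-0.11,-0.02,0.02,0,0,0],
    [-1,-0.165,-0.03,0.035,0,0,0],
    [-1,-0.22,-0.04,0.05,0,0,0],
    [-1,-0.254,-0.049,0.063,0,0,-0.3],
  ],
)

```text
t: 1.98
tcp_pos: [0.4162, -0.2964, 0.1386]
orientation: [0.644, 0.765, -0.001, -0.001]
contact_force: [0.1, 0.6, -0.4]
gripper_width: 0.998
```

```bash
python3 - <<'E'
from h import *
togo(.417,-.294,.025,99.8)
p,d=env.camera('side'); C=cloud('side',d); q=p.astype(int)
m=(q[...,2]>80)&(q[...,2]>2*q[...,1])
m[:280]=0;m[345:]=0;m[:,:222]=0;m[:,285:]=0
# top-face and side red points
P=C[m&(d>0)]; print(m.sum(),np.percentile(P[:,2],[2,50,98]))
T=P[P[:,2]>.012]; print(cv2.minAreaRect((T[:,:2]*1000).astype(np.float32)))
# project predicted block top corners
a=np.radians(9.8);u=np.array([np.cos(a),np.sin(a)]);v=np.array([-u[1],u[0]])
for z,col in((.03,(0,255,0)),(0,(255,255,0))):
    K=[np.r_[np.array([.417,-.294])+sx*.036*u+sy*.015*v,z] for sx,sy in((1,1),(1,-1),(-1,-1),(-1,1))]
    cv2.polylines(p,[proj('side',K).round().astype(np.int32)],True,col,1)
cv2.imwrite('pics/s1.png',cv2.resize(p[150:360,150:400],None,fx=3,fy=2.8,interpolation=2))
E
```

```text
t 1.98 tcp [ 0.4162 -0.2964  0.1386] psi 99.7 F [ 0.1  0.6 -0.4] w 0.998 | d [0.0023 0.0015 0.1136] r [-0.1  0.  -0.1]
720 [0.00251215 0.02296051 0.03088113]
((416.05645751953125, -298.6275939941406), (70.66461944580078, 28.75383758544922), 10.240589141845703)
```

View pics/s1.png

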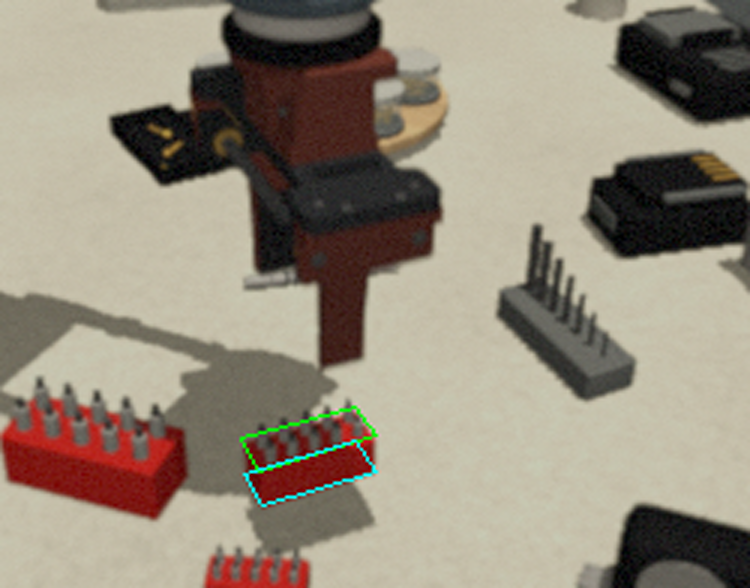

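The crop shows the gripper over the block, with the predicted outline (around crop (310,455)) within about 2 mm of the red block. The side view gives (0.416, -0.298) at 10.2°, which agrees. Descending.

Emit:
send_rows(
  deltas=[
    [-1,0,0,0.035,0,0,0],
    [-1,0,0.001,0.07,0,0,0],
    [-1,0,0.001,0.1,0,0,0],
    [-1,0,0.001,0.1136,0,0,0],
    [-0.5,0,0.001,0.1136,0,0,0],
  ],
)

```text
t: 2.65
tcp_pos: [0.4148, -0.2983, 0.022]
orientation: [0.645, 0.764, -0.002, -0.003]
contact_force: [0.1, 0.2, 1.0]
gripper_width: 0.926
```

Emit:
send_rows(
  deltas=[
    [1,0,0,0,0,0,0],
    [1,0,0,0,0,0,0],
    [1,0,0,0,0,0,0],
    [1,0,0,0,0,0,0],
    [1,0,0,0,0,0,0],
  ],
  newtons=25,
)

```text
t: 3.28
tcp_pos: [0.4149, -0.2982, 0.0221]
orientation: [0.645, 0.764, -0.002, -0.003]
contact_force: [-0.2, 2.6, 1.4]
gripper_width: 0.359
```

```bash
python3 -c "
from h import *
togo(.4165,-.296,.025,99.8)"
```

```text
t 3.27 tcp [ 0.4149 -0.2982  0.0221] psi 99.7 F [-0.2  2.6  1.4] w 0.359 | d [ 0.0019  0.002  -0.0029] r [-0.4 -0.1 -0.1]
```

The tips sit about 11 mm above the block's underside, and the pocket rim would touch them at 12 mm. I'll regrip 4 mm higher.

Emit:
send_rows(
  deltas=[
    [-0.1,0,0,0,0,0,0],
    [0,0,0,-0.005,0.4,0,0],
    [0,0,0,-0.005,0.4,0,0],
    [1,0,0,-0.005,0.4,0,0],
    [1,0,0,-0.005,0.4,0,0],
  ],
)

```text
t: 3.9
tcp_pos: [0.4149, -0.2981, 0.027]
orientation: [0.645, 0.764, -0.005, -0.005]
contact_force: [-0.9, 0.2, 0.7]
gripper_width: 0.334
```

Emit:
send_rows(
  deltas=[
    [1,0,0,0,0,0,0],
    [1,0,0,0,0,0,0],
    [1,0,0,0,0,0,0],
  ],
)

```text
t: 4.28
tcp_pos: [0.4148, -0.2981, 0.027]
orientation: [0.645, 0.764, -0.005, -0.005]
contact_force: [0.1, -0.6, 1.3]
gripper_width: 0.335
```

```bash
python3 -c "
from h import *
togo(.4165,-.296,.18,99.8)"
```

```text
t 4.28 tcp [ 0.4148 -0.2981  0.027 ] psi 99.7 F [ 0.1 -0.6  1.3] w 0.335 | d [ 2.00e-03 -1.00e-04 -1.53e-01] r [-0.8 -0.1 -0.1]
```

The opening of 29.5 mm matches the 30 mm block. Lifting.

Emit:
send_rows(
  deltas=[
    [1,0,0,-0.05,0,0,0],
    [1,0,0,-0.1,0,0,0],
    [1,0.04,0,-0.14,0,0,0],
    [1,0.09,0,-0.15,0,0,5],
    [1,0.14,0,-0.15,0,0,10],
  ],
)

```text
t: 4.9
tcp_pos: [0.3934, -0.1589, 0.1784]
orientation: [0.71, 0.704, -0.005, -0.003]
contact_force: [0.4, 0.2, -0.8]
gripper_width: 0.342
```

```bash
python3 -c "
from h import *
togo(.5814,.2718,.17,54.7)"
```

```text
t 4.9 tcp [ 0.3934 -0.1589  0.1784] psi 89.5 F [ 0.4  0.2 -0.8] w 0.342 | d [0.4325 0.184  0.0054] r [-0.6  0.3 34.8]
```

Emit:
send_rows(
  deltas=[
    [1,0.05,0.022,0,0,0,7],
    [1,0.1,0.044,0,0,0,14],
    [1,0.15,0.066,0,0,0,21],
    [1,0.2,0.088,0,0,0,28],
    [1,0.25,0.11,0,0,0,34.8],
  ],
)

```text
t: 5.52
tcp_pos: [0.5061, 0.0918, 0.1762]
orientation: [0.889, 0.457, -0.006, -0.002]
contact_force: [0.8, -0.8, -1.0]
gripper_width: 0.34
```

```bash
python3 -c "
from h import *
togo(.5814,.2718,.12,54.7)"
```

```text
t 5.53 tcp [0.5061 0.0918 0.1762] psi 54.4 F [ 0.8 -0.8 -1. ] w 0.34 | d [ 0.1907 -0.043   0.055 ] r [-0.5  0.5 -0.3]
```

Emit:
send_rows(
  deltas=[
    [1,0.05,-0.011,0,0,0,0],
    [1,0.1,-0.022,0,0,0,0],
    [1,0.15,-0.034,0,0,0,0],
    [1,0.19,-0.043,0.02,0,0,-0.3],
    [1,0.191,-0.043,0.06,0,0,-0.3],
  ],
)

```text
t: 6.15
tcp_pos: [0.5825, 0.2751, 0.1149]
orientation: [0.887, 0.461, -0.004, -0.002]
contact_force: [-0.1, -0.5, -1.4]
gripper_width: 0.339
```

```bash
python3 - <<'E'
from h import *
togo(.5814,.2718,.075,54.7)
p,d=env.camera('side'); C=cloud('side',d)
q=p.astype(int); m=(q[...,2]>70)&(q[...,2]>2.2*q[...,1])&(d>0)
m[:130]=0;m[210:]=0
P=C[m]; k=(np.hypot(P[:,0]-.58,P[:,1]-.27)<.07)&(P[:,2]<.125); print(k.sum(), cv2.minAreaRect((P[k][:,:2]*1000).astype(np.float32)),np.percentile(P[k][:,2],[2,98]))
cv2.imwrite('pics/s2.png',cv2.resize(p[110:220,190:330],None,fx=5,fy=5,interpolation=2))
t,_=env.camera('top'); cv2.imwrite('pics/t2.png',cv2.resize(t[150:290,90:230],None,fx=4,fy=4,interpolation=2))
E
```

```text
t 6.15 tcp [0.5825 0.2751 0.1149] psi 54.9 F [-0.1 -0.5 -1.4] w 0.339 | d [-0.0031  0.0013  0.0399] r [-0.4  0.3  0.2]
167 ((581.1954956054688, 262.3331604003906), (30.379531860351562, 68.03874206542969), 64.27324676513672) [0.09463113 0.11815094]
```

View pics/s2.png

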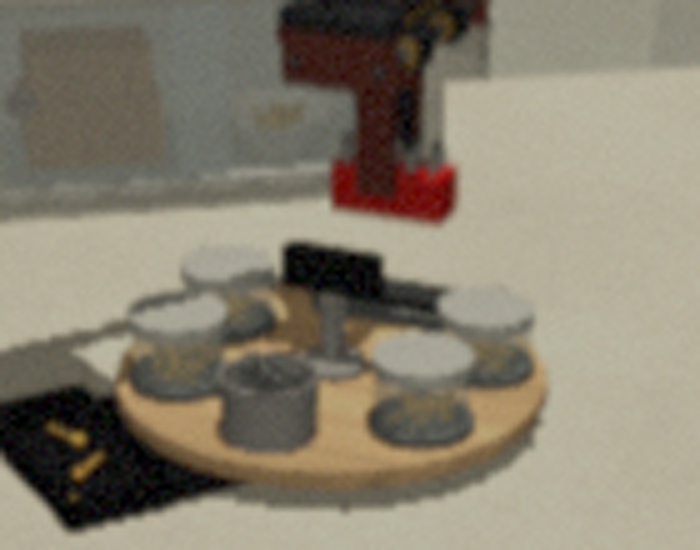

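The side crop shows the block held level at crop (390,190), above the rim and clear of handle and jars. After allowing for the finger's parallax, the block sits about 2 mm off the finger centre, as assumed. Descending.

Emit:
send_rows(
  deltas=[
    [1,-0.003,0.001,0.01,0,0,0.2],
    [1,-0.003,0.001,0.025,0,0,0.2],
    [1,-0.003,0.001,0.035,0,0,0.2],
    [1,-0.003,0.001,0.035,0,0,0.2],
  ],
)

```text
t: 6.75
tcp_pos: [0.5766, 0.268, 0.0723]
orientation: [0.889, 0.458, -0.012, -0.002]
contact_force: [0.5, -0.0, -1.9]
gripper_width: 0.34
```

```bash
python3 -c "
from h import *
togo(.5814,.2718,.054,54.7)"
```

```text
t 6.75 tcp [0.5766 0.268  0.0723] psi 54.6 F [ 0.5 -0.  -1.9] w 0.34 | d [0.0062 0.0019 0.0181] r [-0.9  1.1 -0.1]
```

Emit:
send_rows(
  deltas=[
    [1,0.006,0.002,0,0,0.7,0],
    [1,0.006,0.002,0,0,0.7,0],
    [1,0.006,0.002,0,0,0.7,0],
  ],
)

```text
t: 7.12
tcp_pos: [0.582, 0.2718, 0.0726]
orientation: [0.889, 0.458, -0.006, -0.005]
contact_force: [0.4, -0.3, -0.7]
gripper_width: 0.341
```

```bash
python3 -c "
from h import *
togo(.5814,.2718,.054,54.7)"
```

```text
t 7.12 tcp [0.582  0.2718 0.0726] psi 54.6 F [ 0.4 -0.3 -0.7] w 0.341 | d [-0.0002 -0.0002  0.0186] r [-0.8  0.4 -0.1]
```

Emit:
send_rows(
  deltas=[
    [1,0,0,0.003,0,0,0],
    [1,0,0,0.006,0,0,0],
    [1,0,0,0.009,0,0,0],
    [1,0,0,0.009,0,0,0],
  ],
)

```text
t: 7.62
tcp_pos: [0.5816, 0.2717, 0.063]
orientation: [0.889, 0.458, -0.007, -0.005]
contact_force: [1.0, 0.0, -0.8]
gripper_width: 0.34
```

```bash
python3 -c "
from h import *
togo(.5814,.2718,.0535,54.7)"
```

```text
t 7.62 tcp [0.5816 0.2717 0.063 ] psi 54.6 F [ 1.   0.  -0.8] w 0.34 | d [ 0.     -0.0001  0.0095] r [-0.9  0.4 -0.1]
```

Emit:
send_rows(
  deltas=[
    [1,0,0,0.002,0,0,0],
    [1,0,0,0.004,0,0,0],
    [1,0,0,0.006,0,0,0],
    [1,0,0,0.006,0,0,0],
  ],
)

```text
t: 8.12
tcp_pos: [0.5814, 0.2717, 0.0568]
orientation: [0.889, 0.458, -0.007, -0.005]
contact_force: [-1.3, 0.4, -1.7]
gripper_width: 0.337
```

Emit:
send_rows(
  deltas=[
    [1,0,0,0.0015,0,0,0],
    [1,0,0,0.003,0,0,0],
    [1,0,0,0.0035,0,0,0],
    [1,0,0,0.0035,0,0,0],
  ],
)

```text
t: 8.62
tcp_pos: [0.5813, 0.2717, 0.0532]
orientation: [0.889, 0.458, -0.007, -0.005]
contact_force: [0.3, -0.4, -2.3]
gripper_width: 0.335
```

```bash
python3 -c "
from h import *
togo(.5814,.2718,.0535,54.7)"
```

```text
t 8.62 tcp [0.5813 0.2717 0.0532] psi 54.6 F [ 0.3 -0.4 -2.3] w 0.335 | d [ 0.0001  0.     -0.0003] r [-0.9  0.4 -0.1]
```

Bottom is at about 26 mm with no jam force. Releasing.

Emit:
send_rows(
  deltas=[
    [0.1,0,0,0,0,0,0],
    [0,0,0,0,0,0,0],
    [-0.1,0,0,0,0,0,0],
    [-0.1,0,0,0,0,0,0],
  ],
)

```text
t: 9.12
tcp_pos: [0.5814, 0.2718, 0.0533]
orientation: [0.889, 0.458, -0.007, -0.005]
contact_force: [-0.7, -1.2, -0.6]
gripper_width: 0.55
```

Emit:
send_rows(
  deltas=[
    [-0.1,0,0,-0.02,0,0,0],
    [-0.1,0,0,-0.05,0,0,0],
    [-0.1,0,0,-0.1,0,0,0],
    [-0.1,-0.05,0,-0.12,0,0,0],
    [-0.1,-0.1,0,-0.12,0,0,0],
  ],
)

```text
t: 9.75
tcp_pos: [0.5261, 0.1896, 0.1786]
orientation: [0.888, 0.459, -0.004, -0.004]
contact_force: [0.2, 0.1, -0.2]
gripper_width: 0.552
```

```bash
python3 - <<'E'
from h import *
togo(.5307,.1965,.14,-125.3)
p,d=env.camera('side'); C=cloud('side',d)
q=p.astype(int); m=(q[...,2]>60)&(q[...,2]>2.2*q[...,1])&(d>0)
P=C[m]; k=(np.hypot(P[:,0]-.58,P[:,1]-.27)<.07)&(P[:,2]<.09); print('side',k.sum(),np.percentile(P[k][:,2],[2,50,95,99]) if k.sum() else '')
t,d=env.camera('top'); C=cloud('top',d); q=t.astype(int); m=(q[...,2]>80)&(q[...,2]>2*q[...,1])&(d>0)
P=C[m]; k=(np.hypot(P[:,0]-.58,P[:,1]-.27)<.06); print('top',k.sum(),np.percentile(P[k][:,2],[2,50,98]) if k.sum() else '')
if k.sum(): print(cv2.minAreaRect((P[k][:,:2]*1000).astype(np.float32)))
cv2.imwrite('pics/t3.png',np.hstack([cv2.resize(t[160:280,90:220],(400,400)),cv2.resize(p[130:220,200:320],(400,400))]))
E
```

```text
t 9.75 tcp [0.5261 0.1896 0.1786] psi 54.6 F [ 0.2  0.1 -0.2] w 0.552 | d [0.0084 0.0002 0.0386] r [  0.2   1.  179.9]
side 87 [0.03661918 0.04887922 0.05492501 0.05585198]
top 49 [0.04443027 0.05520779 0.05976966]
((605.9710693359375, 251.48785400390625), (28.165298461914062, 15.776754379272461), 53.98155212402344)
```

View pics/t3.png

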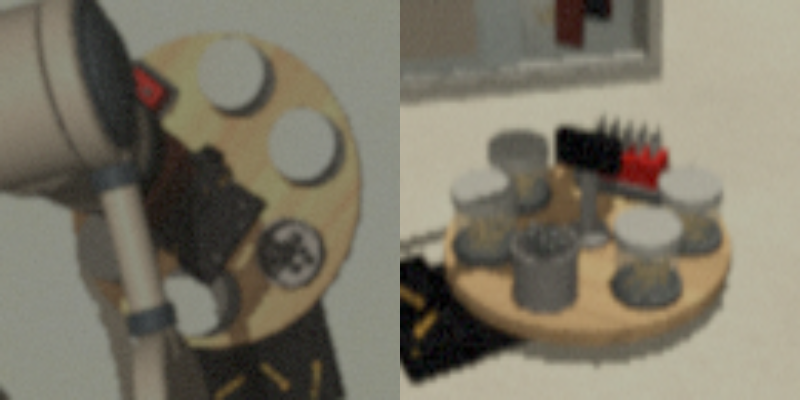

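Top view: the red block shows in the pocket, partly hidden by the arm. Side view: it sits level with bits up behind the handle. The top face reads about 55.5 mm against 56 expected, so it is seated. Next is the 180° wrist turn above the handle.

Emit:
send_rows(
  deltas=[
    [-0.1,0.008,0,0,0,0,10],
    [-0.1,0.008,0,0,0,0,20],
    [-0.1,0.008,0,0,0,0,30],
    [-0.1,0.008,0,0,0,0,40],
    [-0.1,0.008,0,0,0,0,50],
  ],
)

```text
t: 10.48
tcp_pos: [0.5291, 0.1944, 0.1776]
orientation: [0.999, 0.036, -0.007, -0.002]
contact_force: [0.2, 0.1, 0.4]
gripper_width: 0.551
```

Emit:
send_rows(
  deltas=[
    [-0.1,0,0,0,0,0,10],
    [-0.1,0,0,0,0,0,20],
    [-0.1,0,0,0,0,0,30],
    [-0.1,0,0,0,0,0,40],
    [-0.1,0,0,0,0,0,50],
  ],
)

```text
t: 11.1
tcp_pos: [0.5296, 0.195, 0.1789]
orientation: [0.92, -0.392, -0.006, 0.001]
contact_force: [-0.2, 0.5, 0.4]
gripper_width: 0.546
```

Emit:
send_rows(
  deltas=[
    [-0.1,0,0,0,0,0,10],
    [-0.1,0,0,0,0,0,20],
    [-0.1,0,0,0,0,0,30],
    [-0.1,0,0,0,0,0,40],
    [-0.1,0,0,0,0,0,50],
  ],
)

```text
t: 11.72
tcp_pos: [0.5301, 0.1957, 0.1803]
orientation: [-0.666, 0.746, 0.005, -0.002]
contact_force: [0.1, 0.1, -0.1]
gripper_width: 0.552
```

```bash
python3 -c "
from h import *
togo(.5307,.1965,.13,-125.3);print(env.get_state()['q'])"
```

```text
t 11.72 tcp [0.5301 0.1957 0.1803] psi -96.5 F [ 0.1  0.1 -0.1] w 0.552 | d [-0.0007 -0.001   0.0503] r [ 0.7  0.  28.8]
[2.89040165e-01 4.35926465e-04 1.41830930e+00 7.33147824e-03
 1.73165207e+00 1.97449690e+00]
```

Emit:
send_rows(
  deltas=[
    [-0.1,0,0,0,0,0,10],
    [-0.1,0,-0.001,0,0.5,0,20],
    [-0.1,0,-0.001,0,0.5,0,28.8],
    [-0.1,0,-0.001,0.025,0.5,0,28.8],
    [-0.1,0,-0.001,0.05,0.5,0,28.8],
  ],
)

```text
t: 12.35
tcp_pos: [0.5315, 0.1965, 0.1314]
orientation: [-0.459, 0.888, 0.001, 0.001]
contact_force: [-0.3, -0.0, 0.1]
gripper_width: 0.549
```

```bash
python3 -c "
from h import *
togo(.5307,.1965,.083,-125.3)"
```

```text
t 12.35 tcp [0.5315 0.1965 0.1314] psi -125.3 F [-0.3 -0.   0.1] w 0.549 | d [0.0006 0.0006 0.0484] r [0.1 0.1 0. ]
```

Emit:
send_rows(
  deltas=[
    [-0.1,0,0,0.02,0,0,0],
    [-0.1,0,0,0.035,0,0,0],
    [-0.1,0,0,0.048,0,0,0],
    [-0.1,0,0,0.048,0,0,0],
  ],
)

```text
t: 12.85
tcp_pos: [0.531, 0.1965, 0.0824]
orientation: [-0.459, 0.888, 0.001, -0.0]
contact_force: [-0.2, 0.2, 0.6]
gripper_width: 0.552
```

Emit:
send_rows(
  deltas=[
    [0.4,0,0,0,0,0,0],
    [1,0,0,0,0,0,0],
    [1,0,0,0,0,0,0],
    [1,0,0,0,0,0,0],
    [1,0,0,0,0,0,0],
  ],
  newtons=40,
)

```text
t: 13.48
tcp_pos: [0.5324, 0.1981, 0.0829]
orientation: [-0.46, 0.888, 0.002, 0.002]
contact_force: [6.0, 6.3, -1.9]
gripper_width: 0.179
```

```bash
python3 -c "
from h import *
togo(.5307,.1965,.083,17.2)"
```

```text
t 13.47 tcp [0.5324 0.1981 0.0829] psi -125.2 F [ 6.   6.3 -1.9] w 0.179 | d [ 0.0023  0.0004 -0.0001] r [  -0.4    0.2 -142.4]
```

The opening of 15.8 mm matches the bar. A side force of about 9 N says the axis lies roughly 2 mm further along +x,+y. Turning CCW.

Emit:
send_rows(
  deltas=[
    [1,-0.001,0,0,0,0,-5],
    [1,-0.001,0,0,0,0,-12],
    [1,-0.001,0,0,0,0,-19],
    [1,-0.001,0,0,0,0,-26],
    [1,-0.001,0,0,0,0,-33],
  ],
)

```text
t: 14.1
tcp_pos: [0.5326, 0.1986, 0.0829]
orientation: [-0.694, 0.72, 0.001, 0.002]
contact_force: [-0.3, 1.0, 1.0]
gripper_width: 0.183
```

```bash
python3 -c "
from h import *
togo(.533,.199,.083,17.2)"
```

```text
t 14.1 tcp [0.5326 0.1986 0.0829] psi -92.0 F [-0.3  1.   1. ] w 0.183 | d [-0.0004 -0.0004 -0.0001] r [-3.000e-01  1.000e-01 -1.092e+02]
```

Emit:
send_rows(
  deltas=[
    [1,0,0,0,0,0,-8],
    [1,0,0,0,0,0,-16],
    [1,0,0,0,0,0,-24],
    [1,0,0,0,0,0,-32],
    [1,0,0,0,0,0,-40],
  ],
)

```text
t: 14.72
tcp_pos: [0.5324, 0.1993, 0.0829]
orientation: [0.9, -0.436, -0.001, -0.003]
contact_force: [0.1, 3.3, -1.1]
gripper_width: 0.177
```

Emit:
send_rows(
  deltas=[
    [1,0,0,0,0,0,-8],
    [1,0,0,0,0,0,-16],
    [1,0,0,0,0,0,-24],
    [1,0,0,0,0,0,-32],
    [1,0,0,0,0,0,-40],
  ],
)

```text
t: 15.35
tcp_pos: [0.5319, 0.1996, 0.0829]
orientation: [0.995, -0.1, -0.0, -0.003]
contact_force: [-1.7, 2.4, -0.0]
gripper_width: 0.181
```

```bash
python3 -c "
from h import *
togo(.533,.199,.083,17.2)"
```

```text
t 15.35 tcp [0.5319 0.1996 0.0829] psi -11.5 F [-1.7  2.4 -0. ] w 0.181 | d [ 0.0012  0.0004 -0.0001] r [ -0.3   0.  -28.7]
```

Emit:
send_rows(
  deltas=[
    [1,0,0,0,0,0,-8],
    [1,0,0,0,0,0,-16],
    [1,0,0,0,0,0,-23],
    [1,0,0,0,0,0,-28.7],
    [1,0,0,0,0,0,-28.7],
  ],
)

```text
t: 15.98
tcp_pos: [0.5314, 0.1996, 0.0829]
orientation: [0.989, 0.15, -0.0, -0.003]
contact_force: [-3.2, 1.3, 1.7]
gripper_width: 0.172
```

```bash
python3 - <<'E'
from h import *
togo(.532,.199,.083,17.2)
t,d=env.camera('top'); C=cloud('top',d); q=t.astype(int); m=((q[...,2]>70)&(q[...,2]>2*q[...,1])).astype(np.uint8); m=cv2.morphologyEx(m,cv2.MORPH_CLOSE,np.ones((3,3)))
for c in cv2.findContours(m,0,1)[0]:
    c=c.reshape(-1,2); X=onplane('top',c,.056)[:,:2]*1000
    if len(c)>8 and np.hypot(*(X.mean(0)-[446,170]))<60:
        r=cv2.minAreaRect(X.astype(np.float32)); v=np.array(r[0])-[530.7,196.5]; print(len(c),r,np.hypot(*v),np.degrees(np.arctan2(-v[1],-v[0])))
p,ds=env.camera('side')
cv2.imwrite('pics/f1.png',np.hstack([cv2.resize(t[160:300,90:230],(400,400)),cv2.resize(p[110:230,180:320],(400,400))]))
E
```

```text
t 15.97 tcp [0.5314 0.1996 0.0829] psi 17.2 F [-3.2  1.3  1.7] w 0.172 | d [ 0.0004  0.0008 -0.0001] r [-0.3 -0.   0. ]
71 ((446.94085693359375, 170.96969604492188), (30.855924606323242, 70.2486572265625), 16.97365951538086) 87.56363667217914 16.95154509516347
```

View pics/f1.png

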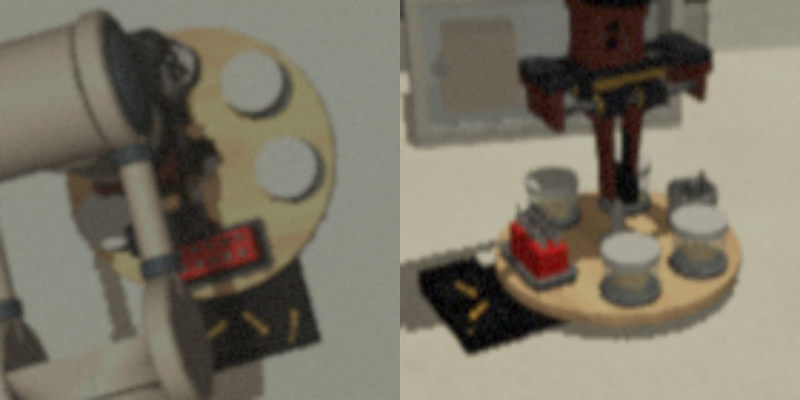

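The block is at crop (225,250) in the top view and (540,245) in the side view. It sits level in its pocket, facing the tray. Its direction is 16.95° and its yaw 16.97°, against a tray front of 17.2° ±0.4. I'll let it settle and hand in.

Emit:
send_rows(
  deltas=[
    [1,0,0,0,0,0,0],
    [1,0,0,0,0,0,0],
    [1,0,0,0,0,0,0],
  ],
)

```text
t: 16.45
tcp_pos: [0.5314, 0.1996, 0.0829]
orientation: [0.989, 0.149, -0.0, -0.003]
contact_force: [-1.8, 1.4, 0.1]
gripper_width: 0.178
```

```bash
python3 -c "
from h import *
togo(.532,.199,.083,17.2); print(abs(env.get_state()['qd']).max()); print(env.job_done())"
```

```text
t 16.45 tcp [0.5314 0.1996 0.0829] psi 17.1 F [-1.8  1.4  0.1] w 0.178 | d [ 0.0004  0.0007 -0.0001] r [-0.3 -0.  -0.1]
0.0027973089864532907
the job is handed in; nothing more can be done
None
```

The short bit holder is seated in the carousel pocket, bits up and released. The pocket faces the catch tray, and the gripper is still holding the T-handle. I handed the job in at 16.45 s of the 64 s allowed.

- **Which block:** I chose the middle of the three red blocks by its measured size. The grip confirmed it, closing on 29.5 mm for the 30 mm side.
- **Seating:** It went in without jamming. After release the top face read about 55.5 mm, against 56 mm when fully home, and the last pictures show it level in the pocket.
- **Turning:** I turned the carousel about 142.5° counterclockwise by the T-handle. The block's final direction read 16.95° and its yaw 16.97°, against the tray's front at 17.2° ±0.4°.
- **Hold:** At the end the arm was still, the side force was about 2 N, and the opening matched the 16 mm bar.
- **Disagreement:** The handle's axis turned out about 2–3 mm from where the camera put it. The arm gave way by about 2 mm as the jaws closed (about 9 N), and the force fell to a few newtons once the turn began.
- **Other tools:** I did not go near them or touch them, and I did not measure them again afterwards.

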